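# Press the seal on a gift box with the pedal press

## Robot

A 6-joint arm with a two-finger parallel gripper is mounted at the origin on the work surface; the furniture and walls round the work are solid. World frame = base frame: x ahead of the robot, y to its left, z up, the work surface at z = 0. Lengths are in m, angles in rad, forces in N, time in s.
With the tool pointing down it reaches from about 0.275 to 0.85 m from the base axis. Payload 19 kg.
Tool frame: the origin (TCP) lies at the centre of the arm's flange, where the gripper is bolted on; the fingertips stand 173 mm ahead of it and the grasp point (between the pads) lies 155 mm ahead of it (bot.grip_depth is the z of the grasp point in the tool frame, in m); z points along the fingers, y is the line along which they close (so a half turn about z gives the same grasp; the last joint's range is limited). The gripper opens to 85 mm and grips with 20 to 120 N. Pads are 22 mm wide; open, the fingers measure 114 mm over their backs; the gripper's body (76 mm by 85 mm) begins 54 mm behind the grasp point. The pads swing forward as they close: fully open they stand 13 mm farther back than shut.
Start: joints at [-1.475, 0.15, 1.437, -0, 1.554, -0.134], TCP at [0.131, -0.56, 0.405] pointing down, gripper open.
Joint ranges: [-2.8, 2.8], [-0.68, 2.1], [0.12, 2.68], [-1.39, 4.53], [0.16, 2.79], [-2.81, 2.81]. Speed limits (rad/s): [1.89, 1.89, 2.22, 3.01, 3.01, 3.01].

## Interface

Orientations are given as a rotation vector (axis times angle).
In Python, from bench import bot gives the robot as it stands.
- The arm moves only by the tool send_rows, never from a script. Its argument "series" is a list of rows, each an object with "slide": the shift along the tool's x, y, z each as a share of 15 cm, from -1 to 1, a list of three; "turn": the turn, a rotation vector about the tool's x, y, z each as a share of 2 pi rad, from -1 to 1, a list of three. A call has 1 to 12 rows; each row is the pose to reach, as a shift and turn from the pose commanded when the call began, along the tool's axes at that moment, turning the shorter way round; what a row does not reach only later rows make up. A row lasts 1/12 s, in which the tool goes at most 41.7 mm and 7.16 degrees, less where a joint would pass 70% of its speed; a pose out of reach is approached as far as the arm can. A call with a number of a shift or a turn outside -1 to 1 is refused whole. A call with a gripper value outside its range is refused whole. "gripper" is the opening, from 0 (shut) to 1 (fully open), set as the call begins (left out, the last holds). The fingers move at their own pace and stop on an object; "newtons" is the grip in N (left out, the last holds). Time passes only in rows, so rows that repeat a pose let the fingers close. It gives the time, the measured TCP pose, the force, the opening and the grip force at its end, in the units of the state.
- bot.get_state(): the state, without advancing time (a new reading comes with each control period).
- bot.camera(name): name is "side" or "top"; returns the picture (420x560x3 uint8, red, green, blue); there is no depth.
- bot.calibration(name): a dict with "intrinsics" (3x3 intrinsics, pixels), "R" (3x3) and "t" (3): a world point X has camera coordinates R X + t. Camera axes: x right, y down, z forward; pixel columns grow to the right and rows downward; lengths in m; the calibration is good to about 2 mm. A picture is of the moment at which its call begins. calibration takes no time and is no camera call.
- bot.hand_in(): hands the job in; it is judged then, once.
The state is a dict: "t": time; "joint_pos": joint angles; "dq": joint speeds; "joint_efforts": joint torques, N m; "ee_pos": TCP position; "eef_rot": TCP orientation; "force": force on the tool from outside, world axes, zero at the start; "moment": the same for the moment, N m; "grip_width": finger opening in m; "grasp_force": force on a finger pad.
Only numpy, scipy, OpenCV 4.12 (cv2) and the standard library are available. Lean on these libraries where they do the work, as an engineer would, in place of code of your own. Each camera call takes 0.05 s, during which the arm holds its last target. There are 200 camera calls.

## Task

Press the round seal firmly onto the gift box with the green bench press: lay the box flat on the press bed and slide it, seal end first, between the guide rails until it is home against the back stop, then let go of it. Only then push the spring pedal right down to its stop with the gripper, keep it down for about two seconds, and let it come all the way up again. Leave the box in the press, and do not disturb the ribbon spool or the two tape rolls.

Things in the scene. Friction and masses are not known exactly. Their poses are not given: they have to be found in the camera images.
- gift_box: cream gift box, closed and rigid, 56 (x) x 180 (y) x 36 (z) mm, 0.16 kg, loose on the wooden board to the robot's right. Origin: centre of its underside; y along its length toward the seal end, z up. A purple band goes round it 70 mm from the middle at the -y end; a round red and gold seal lies on the lid near the +y end
- seal (a point): centre of the round seal (32 mm across) on the top face of the gift box, 65 mm from the box's middle toward its +y end
- board_top (a point): centre of the top of the board: a fixed light wooden board standing on feet over the chocolates; its top, on which the whole job is done, is level, 60 mm above the table (world z = 0.06), from world x = 0.29 to 0.625, y = -0.43 to 0.49 m
- press: fixed bench press: grey base plate from x = -88 to 102 mm, y = -153 to 247 mm, its top (the bed) 12 mm above the board, and a green C-shaped frame. Origin: on the board under where the middle of the box must finally be; y is the direction in which the box is slid in. The green arm covers y = 43 to 87, x = -31 to 97 mm, 109 to 152 mm above the board
- rail_mouth (a point): on the bed, midway between the near ends of the two straight guide rails, 11 mm along press y. The steel rails, 10 mm high, have inner faces 62 mm apart (press x = -31 and 31 mm) and run from here to the back stop; flared mouths reach 28 mm nearer. Axes as the press
- back_stop (a point): on the bed, middle of the foot of the back stop's face, 90 mm along press y; dark steel bar, 26 mm high, 70 mm wide, where the seal end of the box comes to rest
- foot (a point): centre of the underside of the round red foot (40 mm across) of the press; 68 mm above the board with the pedal up, 20 mm above the box's top; goes down with the pedal. Its steel ram sticks up to 175 mm above the board
- seal_spot (a point): the point in the press where the seal's centre must finally be: under the foot, at the height of the box's top (48 mm above the board), 65 mm along y from the press origin; axes as the press
- pedal_pad (a point): middle of the black ribbed rubber pad (68 x 50 mm) on top of the steel pedal, 200 mm along press y from the press origin; about 68 mm above the board at rest, about 40 mm at the stop; moves with the pedal. The pedal points from its hinge toward press -x
- pedal_hinge (a point): hinge of the pedal, on its far side, 99 mm in press +x from the pad's middle when level, 32 mm above the board; hinge line along press y
- pedal (a joint): pedal angle, rad: 0 = up at rest, 0.28 = fully down on its stop (pedal level); spring, about 3 N at the start and 12 N at the stop at the pad's middle. It drives the ram down 22.5 mm
- red_ribbon: spool of red ribbon lying flat, 80 mm across, 27 mm high, loose; origin under its centre; bystander
- masking_roll: roll of masking tape lying flat, 97 mm across, 25 mm high, loose; origin under its centre; bystander
- clear_roll: roll of clear tape lying flat, 95 mm across, 48 mm high, loose on the board; origin under its centre; bystander

How it is judged:
On the way, in this order (a step that is already met when the one before it is completed fails the run):
1. the box lies home in the press, let go, pedal still up (x of seal in the frame of seal_spot between -0.006 and 0.006 m and y of seal in the frame of seal_spot between -0.006 and 0.006 m and z of seal in the frame of seal_spot between -0.005 and 0.005 m and angle between the y axis of gift_box and the y axis of press, either way round below 0.09 rad and angle between gift_box's own z axis and vertical below 0.06 rad and contact force between the fingers and gift_box below 0.2 N and linear speed of gift_box below 0.01 m/s and value of joint pedal below 0.04 rad), for 0.2 s.
2. pedal held down at its stop by the gripper, with the box home under the foot, for one second (x of seal in the frame of seal_spot between -0.006 and 0.006 m and y of seal in the frame of seal_spot between -0.006 and 0.006 m and z of seal in the frame of seal_spot between -0.005 and 0.005 m and angle between the y axis of gift_box and the y axis of press, either way round below 0.09 rad and angle between gift_box's own z axis and vertical below 0.06 rad and value of joint pedal above 0.262 rad and contact force between the fingers and press above 1 N), for 1 s.
At the end, for the whole second after the job is handed in: the box rests flat in the press, seal within 6 mm of the spot under the foot in each direction and within 0.09 rad of straight, and the pedal is up again (under 0.03 rad) (x of seal in the frame of seal_spot between -0.006 and 0.006 m and y of seal in the frame of seal_spot between -0.006 and 0.006 m and z of seal in the frame of seal_spot between -0.005 and 0.005 m and angle between the y axis of gift_box and the y axis of press, either way round below 0.09 rad and angle between gift_box's own z axis and vertical below 0.06 rad and value of joint pedal below 0.03 rad and linear speed of gift_box below 0.01 m/s); the robot touches nothing.
It fails at once if the pedal is pressed (over 0.12 rad) while the box is not home (value of joint pedal above 0.12 rad and not (x of seal in the frame of seal_spot between -0.006 and 0.006 m and y of seal in the frame of seal_spot between -0.006 and 0.006 m and z of seal in the frame of seal_spot between -0.005 and 0.005 m and angle between the y axis of gift_box and the y axis of press, either way round below 0.09 rad and angle between gift_box's own z axis and vertical below 0.06 rad)).
It fails at once if the red ribbon spool moved more than 30 mm (distance of red_ribbon from where it was at the start of the episode above 0.03 m).
It fails at once if the roll of masking tape moved more than 30 mm (distance of masking_roll from where it was at the start of the episode above 0.03 m).
It fails at once if the roll of clear tape moved more than 30 mm (distance of clear_roll from where it was at the start of the episode above 0.03 m).
It also fails if it takes over 61 s, if anything falls off the work surface, if the arm or the gripper's body presses on something with over 40 N, if the wrist force passes 120 N, or if a joint passes its speed limit or range.

## Working session

There is one attempt and no reset: what is moved stays moved. The work goes in short steps, Python scripts to look and compute and a tool call to move; the robot and the scene stay as the last step left them, time stands still between calls to the robot, and variables do not carry over. Pictures are saved under pics/ and viewed, at most 10 in all, crops included, and the job is handed in when it is done.

Besides the shell and the picture viewer there is one more tool, called by a JSON object that holds its "api" and its "payload". send_rows: Moves the arm, as the interface text tells. Shift numbers are shares of 15 cm and turn numbers shares of 2 pi rad, none past 1 either way. Its arguments: {"type":"object","properties":{"series":{"type":"array"},"gripper":{"type":"number"},"newtons":{"type":"number"}},"required":["series"]}

```bash
mkdir -p pics && python3 - <<'E'
from bench import bot
import cv2,numpy as np
for n in ("side","top"):
    cv2.imwrite(f"pics/{n}0.png",cv2.resize(bot.camera(n)[:,:,::-1],(800,600),interpolation=cv2.INTER_CUBIC))
    c=bot.calibration(n);print(n,c["intrinsics"],-np.array(c["R"]).T@c["t"]);print(np.array(c["R"]))
s=bot.get_state();print(s)
E
```

```text
side [[461.42670605   0.         286.17313215]
 [  0.         461.42670605 209.90946826]
 [  0.           0.           1.        ]] [-0.23918989  0.9996587   0.54718923]
[[-0.81507401 -0.57931221  0.00719214]
 [-0.19973045  0.26931815 -0.94211225]
 [ 0.54384015 -0.76932769 -0.33522051]]
top [[476.07175152   0.         269.1387824 ]
 [  0.         476.07175152 211.95012318]
 [  0.           0.           1.        ]] [0.35489533 0.06872485 1.4202285 ]
[[ 0.00926885 -0.99994145  0.00558523]
 [-0.99836037 -0.00956942 -0.05643573]
 [ 0.05648587 -0.00505298 -0.99839061]]
{'t': 0.1, 'joint_pos': array([-1.47499774e+00,  1.50943238e-01,  1.43792058e+00,  6.72389185e-06,
        1.55382055e+00, -1.34018619e-01]), 'dq': array([-5.15178090e-05, -1.61771625e-03, -1.15651656e-03, -8.25169481e-04,
        5.98491440e-05, -1.48570169e-03]), 'joint_efforts': array([ 5.79634187e-03, -7.14381695e+01, -5.71788204e+01, -9.10294432e-06,
        7.08421736e-03,  2.45853352e-05]), 'ee_pos': array([ 0.13095353, -0.559863  ,  0.4041547 ]), 'eef_rot': array([-3.11979053e+00, -3.60076795e-01, -4.33121520e-05]), 'force': array([-0.63912078, -0.4104971 ,  0.09640873]), 'moment': array([-0.04621624,  0.00871288,  0.01927274]), 'grasp_force': 0.0, 'grip_width': 0.08556686855529093}
```

View pics/top0.png

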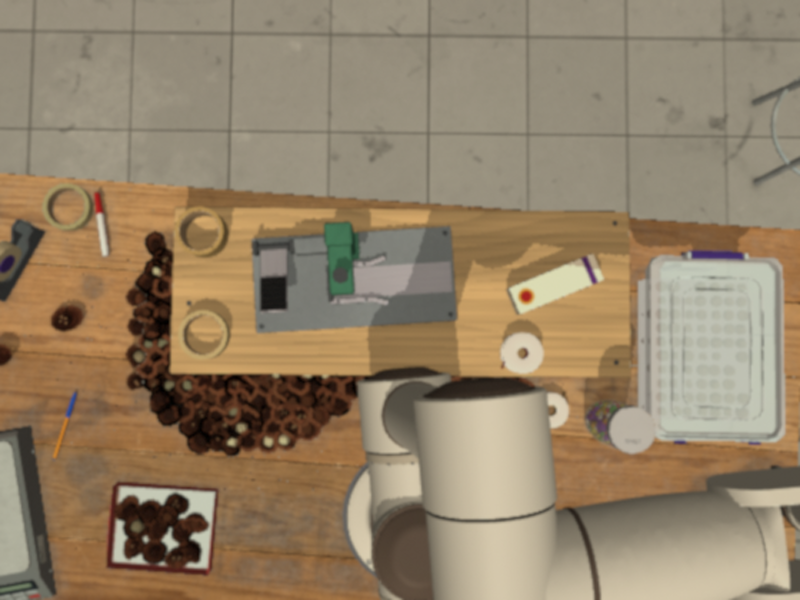

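View pics/side0.png

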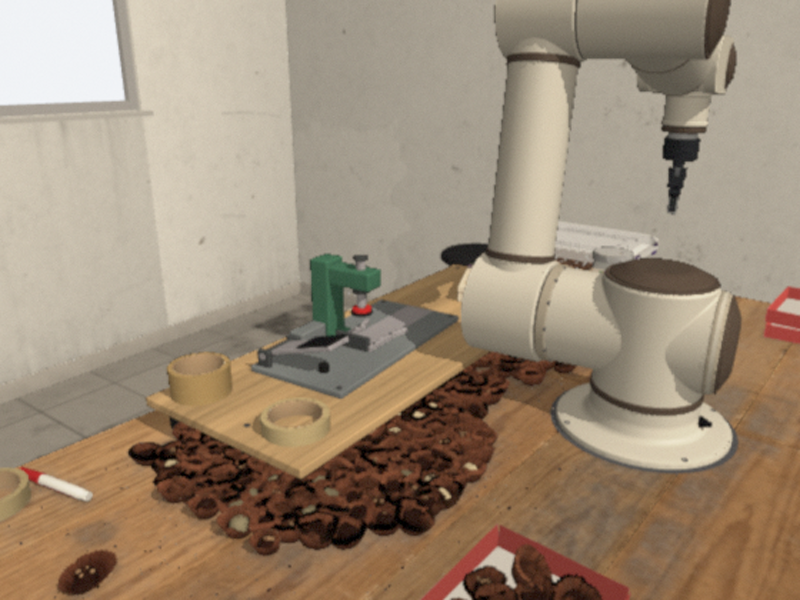

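The top view shows the box at about (555,285) with the seal end to the left, the press at about (355,280), the rolls at about (203,232) and (205,333), and the spool at about (522,352). In the side view the arm hides the box, but the press at about (345,320) is visible. Next I'll measure.

```bash
cat > h.py <<'E'
from bench import bot
import cv2,numpy as np
from scipy.spatial.transform import Rotation as Ro
def P(n,X):
    c=bot.calibration(n);x=(np.array(c["R"])@np.atleast_2d(X).T).T+np.array(c["t"]);u=x@np.array(c["intrinsics"]).T
    return u[:,:2]/u[:,2:]
def ray(n,uv,z):
    c=bot.calibration(n);R=np.array(c["R"]);uv=np.atleast_2d(uv)
    d=np.c_[uv,np.ones(len(uv))]@np.linalg.inv(np.array(c["intrinsics"])).T@R
    o=-R.T@np.array(c["t"]);return o+d*((z-o[2])/d[:,2])[:,None]
E
python3 - <<'E'
from h import *
im=bot.camera("top")[:,:,::-1];sd=bot.camera("side")[:,:,::-1]
a=cv2.resize(im[140:245,165:330],None,fx=4.8,fy=4.8,interpolation=cv2.INTER_CUBIC)
cv2.imwrite("pics/a.png",a[:504])
b=cv2.resize(im[160:270,340:450],None,fx=5,fy=5,interpolation=cv2.INTER_CUBIC);cv2.imwrite("pics/b.png",b)
c=cv2.resize(sd[165:285,170:330],None,fx=5,fy=5,interpolation=cv2.INTER_CUBIC);cv2.imwrite("pics/c.png",c)
hsv=cv2.cvtColor(im.copy(),cv2.COLOR_BGR2HSV)
print(hsv[199,388],hsv[195,300],hsv[207,375],im[195,300],im[210,215])
E
```

```text
[ 29  45 219] [ 11  21 131] [ 28  54 218] [120 124 131] [115 122 121]
```

View pics/a.png

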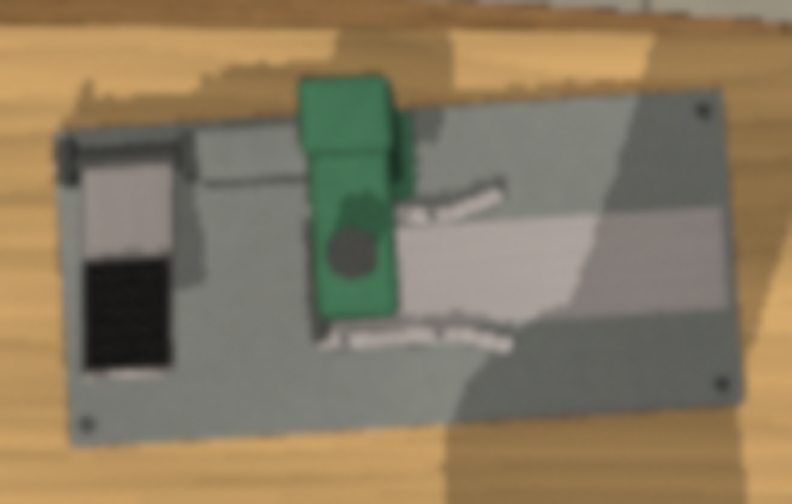

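View pics/b.png

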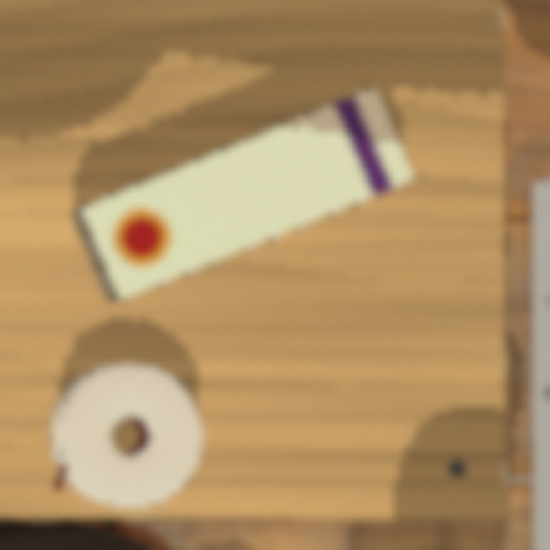

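View pics/c.png

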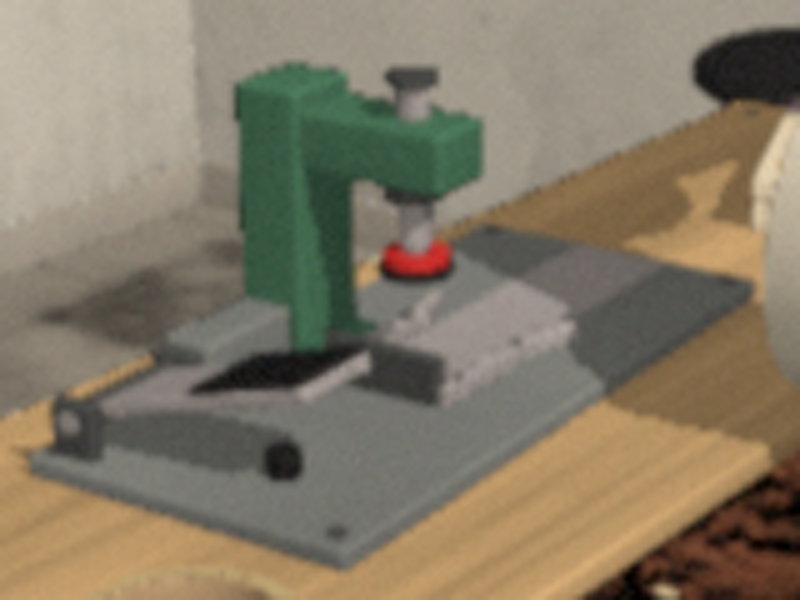

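Press plate corners in the zoomed crops are, top view, (58,131), (722,90), (742,402) and (72,445), and, side view, (345,553), (33,458), (752,288) and (490,228). The box corners in crop b are (80,211), (117,299), (415,180) and (380,90), with the seal at (142,237).

```bash
python3 - <<'E'
from h import *
from scipy.optimize import least_squares as LS
f=lambda p,s,o:(np.array(p,float)+.5)/s-.5+np.array(o)
A=lambda p:f(p,4.8,(165,140)); B=lambda p:f(p,5,(340,160)); C=lambda p:f(p,5,(170,165))
L=np.array([[102,247,12],[102,-153,12],[-88,-153,12],[-88,247,12]])/1e3
ut=np.vstack([A([[58,131],[722,90],[742,402],[72,445]]),A([[352,252]])]); us=np.vstack([C([[33,458],[490,228],[752,288],[345,553]]),C([[411,75]])])
ram=np.array([[0,65,175]])/1e3; L=np.vstack([L,ram])
W=lambda p,L:L@Ro.from_euler('z',p[3]).as_matrix().T+p[:3]
r=LS(lambda p:np.r_[(P("top",W(p,L))-ut).ravel(),(P("side",W(p,L))-us).ravel()],[.48,.13,.06,0],loss='soft_l1')
print("press",r.x,np.round(r.fun.reshape(-1,2),2).tolist()); p=r.x
rt=LS(lambda p:(P("top",W([p[0],p[1],.06,p[2]],L))-ut).ravel(),[.48,.13,0]);print("top only",rt.x)
q=LS(lambda X:np.r_[(P("top",X)-A([127,312])).ravel(),(P("side",X)-C([281,369])).ravel()],[.45,.3,.13]).x
print("pad",q,"local",(q-p[:3])@Ro.from_euler('z',p[3]).as_matrix())
bc=ray("top",B([[80,211],[117,299],[415,180],[380,90],[142,237]]),.096);print(bc)
Lb=np.array([[28,90,36],[-28,90,36],[-28,-90,36],[28,-90,36],[0,65,36]])/1e3
rb=LS(lambda p:(P("top",W([p[0],p[1],.06,p[2]],Lb))-B([[80,211],[117,299],[415,180],[380,90],[142,237]])).ravel(),[.45,-.25,.3])
print("box",rb.x,np.round(rb.fun,2)); print("spool",ray("top",B([128,435]),.087))
rz=LS(lambda p:(P("top",W(p,Lb))-B([[80,211],[117,299],[415,180],[380,90],[142,237]])).ravel(),[.45,-.25,.06,.3]);print("z free",rz.x)
E
```

```text
press [0.47607485 0.07616815 0.05520941 0.07115477] [[-0.83, -0.82], [0.35, -0.73], [0.67, 0.41], [-0.34, 0.14], [0.17, -0.04], [-0.92, 0.27], [-0.43, -0.62], [1.71, -0.87], [0.13, 1.01], [0.73, 0.48]]
top only [0.47510818 0.07596029 0.07154599]
pad [0.44542748 0.27451627 0.1246068 ] local [-0.01646831  0.20002508  0.06939739]
[[ 0.4605159  -0.17912894  0.096     ]
 [ 0.41153055 -0.19972188  0.096     ]
 [ 0.47972414 -0.36669852  0.096     ]
 [ 0.53015921 -0.34750081  0.096     ]
 [ 0.44629767 -0.21375632  0.096     ]]
box [ 0.47057509 -0.27338711  0.38884271] [ 0.13 -0.66  0.36  0.36  0.21  0.34 -0.52 -0.16 -0.18  0.13]
spool [[ 0.33584638 -0.20756324  0.087     ]]
z free [ 0.47043355 -0.27296309  0.06170286  0.38885633]
```

```bash
cat >> h.py <<'E'
def delta(X,yaw):
    """shares to bring TCP to X, tool down with finger-closing line along world direction yaw"""
    s=bot.get_state();R=Ro.from_rotvec(s["eef_rot"]);th=yaw+np.pi/2
    G=Ro.from_matrix(np.c_[[np.cos(th),np.sin(th),0],[np.sin(th),-np.cos(th),0],[0,0,-1]])
    print("slide",np.round(R.inv().apply(np.array(X)-s["ee_pos"])/.15,3),"turn",np.round((R.inv()*G).as_rotvec()/2/np.pi,4))
    print("t",s["t"],"pos",s["ee_pos"].round(4),"q",s["joint_pos"].round(2),"F",s["force"].round(1),"w",round(s["grip_width"],4),"gf",s["grasp_force"])
def Lw(o,yaw,l): return (Ro.from_euler('z',yaw).apply(l)+np.array(o))
PR=[.4752,.0760,.06];PY=.0715;BX=[.4706,-.2734,.06];BY=.389
E
python3 - <<'E'
from h import *
print(Lw(BX,BY,[0,-.05,.30])); delta(Lw(BX,BY,[0,-.05,.30]),BY)
E
```

```text
[ 0.48956317 -0.31966444  0.36      ]
slide [ 2.693 -1.014  0.297] turn [-1.000e-04 -1.000e-04 -2.753e-01]
t 0.2 pos [ 0.1309 -0.5599  0.4043] q [-1.48  0.15  1.44 -0.    1.55 -0.13] F [ 0.2 -0.3  0.2] w 0.0852 gf 0.0
```

{"api": "send_rows", "payload": {"series": [{"slide":[0.9,-0.35,0],"turn":[0,0,-0.1]},{"slide":[0.9,-0.35,0],"turn":[0,0,-0.1]},{"slide":[0.9,-0.35,0],"turn":[0,0,-0.1]},{"slide":[0.9,-0.35,0],"turn":[0,0,-0.1]},{"slide":[0.9,-0.35,0],"turn":[0,0,-0.1]},{"slide":[0.9,-0.35,0],"turn":[0,0,-0.1]}], "gripper": 1, "newtons": 40}}

```text
t: 0.7
ee_pos: [0.2515, -0.4772, 0.4047]
eef_rot: [-2.851, -1.32, 0.0]
force: [-0.8, -0.6, 0.5]
grip_width: 0.0858
grasp_force: 0.0
```

```bash
python3 -c "
from h import *
delta(Lw(BX,BY,[0,-.05,.30]),BY)"
```

```text
slide [1.828 0.531 0.298] turn [-0.     -0.     -0.1739]
t 0.7 pos [ 0.2515 -0.4772  0.4047] q [-1.23  0.08  1.52 -0.    1.55 -0.53] F [-0.8 -0.6  0.5] w 0.0858 gf 0.0
```

{"api": "send_rows", "payload": {"series": [{"slide":[0.95,0.27,0],"turn":[0,0,-0.174]},{"slide":[0.95,0.27,0],"turn":[0,0,-0.174]},{"slide":[0.95,0.27,0],"turn":[0,0,-0.174]},{"slide":[0.95,0.27,0],"turn":[0,0,-0.174]},{"slide":[0.95,0.27,0],"turn":[0,0,-0.174]},{"slide":[0.95,0.27,0],"turn":[0,0,-0.174]},{"slide":[0.95,0.27,0],"turn":[0,0,-0.174]},{"slide":[0.95,0.27,0],"turn":[0,0,-0.174]},{"slide":[0.95,0.27,0],"turn":[0,0,-0.174]},{"slide":[0.95,0.27,0],"turn":[0,0,-0.174]}]}}

```text
t: 1.53
ee_pos: [0.3738, -0.3972, 0.4045]
eef_rot: [-1.761, -2.601, -0.0]
force: [0.2, -0.1, 0.1]
grip_width: 0.0852
grasp_force: 0.0
```

```bash
python3 -c "
from h import *
delta(Lw(BX,BY,[0,-.05,.30]),BY)
sd=bot.camera('side')[:,:,::-1];u=P('side',Lw(BX,BY,np.array([[0,.065,.036],[0,-.05,.036]])));print(u)
x,y=u[0].astype(int);cv2.imwrite('pics/d.png',cv2.resize(sd[max(y-60,0):y+60,x-80:x+80],None,fx=5,fy=5,interpolation=cv2.INTER_CUBIC));print(x-80,y-60)"
```

```text
slide [0.194 0.908 0.296] turn [-0.     -0.0001 -0.0014]
t 1.5333 pos [ 0.3738 -0.3972  0.4045] q [-0.96  0.09  1.51 -0.    1.55 -1.34] F [ 0.2 -0.1  0.1] w 0.0852 gf 0.0
[[330.81945148 197.73805203]
 [335.50824762 187.52538946]]
250 137
```

View pics/d.png

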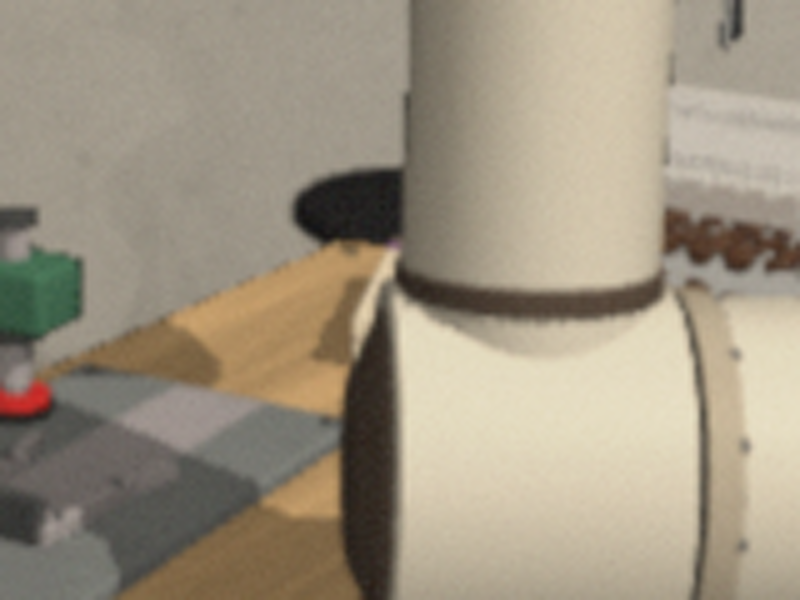

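The shoulder still hides all but a sliver of the box in the side view, at about (365,290) in the crop, on the board as expected. The top view gave a height of 62 mm, which agrees, so I'll carry on.

{"api": "send_rows", "payload": {"series": [{"slide":[0.194,0.908,0.3],"turn":[0,0,-0.0014]},{"slide":[0.194,0.908,0.3],"turn":[0,0,-0.0014]},{"slide":[0.194,0.908,0.3],"turn":[0,0,-0.0014]},{"slide":[0.194,0.908,0.3],"turn":[0,0,-0.0014]},{"slide":[0.194,0.908,0.3],"turn":[0,0,-0.0014]},{"slide":[0.194,0.908,0.3],"turn":[0,0,-0.0014]},{"slide":[0.194,0.908,0.3],"turn":[0,0,-0.0014]}]}}

```text
t: 2.17
ee_pos: [0.4895, -0.3196, 0.3598]
eef_rot: [-1.755, -2.606, 0.0]
force: [-1.0, -0.1, 0.2]
grip_width: 0.0854
grasp_force: 0.0
```

```bash
python3 -c "
from h import *
delta(Lw(BX,BY,[0,-.05,.174]),BY)"
```

```text
slide [-0.001  0.     0.839] turn [-0.      0.     -0.0005]
t 2.1667 pos [ 0.4895 -0.3196  0.3598] q [-0.71  0.19  1.48 -0.    1.47 -1.1 ] F [-1.  -0.1  0.2] w 0.0854 gf 0.0
```

{"api": "send_rows", "payload": {"series": [{"slide":[0,0,0.25],"turn":[0,0,0]},{"slide":[0,0,0.5],"turn":[0,0,0]},{"slide":[0,0,0.65],"turn":[0,0,0]},{"slide":[0,0,0.75],"turn":[0,0,0]},{"slide":[0,0,0.83],"turn":[0,0,0]},{"slide":[0,0,0.83],"turn":[0,0,0]}]}}

```text
t: 2.67
ee_pos: [0.4889, -0.3196, 0.2335]
eef_rot: [-1.752, -2.605, -0.0]
force: [-0.3, -0.2, 0.2]
grip_width: 0.0854
grasp_force: 0.0
```

{"api": "send_rows", "payload": {"series": [{"slide":[0,0,0],"turn":[0,0,0]},{"slide":[0,0,0],"turn":[0,0,0]},{"slide":[0,0,0],"turn":[0,0,0]},{"slide":[0,0,0],"turn":[0,0,0]},{"slide":[0,0,0],"turn":[0,0,0]},{"slide":[0,0,0],"turn":[0,0,0]},{"slide":[0,0,0],"turn":[0,0,0]},{"slide":[0,0,0],"turn":[0,0,0]},{"slide":[0,0,0],"turn":[0,0,0]},{"slide":[0,0,0],"turn":[0,0,0]}], "gripper": 0, "newtons": 40}}

```text
t: 3.5
ee_pos: [0.4901, -0.3194, 0.2369]
eef_rot: [1.749, 2.607, -0.001]
force: [-0.9, -1.1, 5.2]
grip_width: 0.0555
grasp_force: 43.0
```

Gripped at 55.5 mm. Next: lift, and check that the box hangs straight.

{"api": "send_rows", "payload": {"series": [{"slide":[0,0,-0.1],"turn":[0,0,0]},{"slide":[0,0,-0.25],"turn":[0,0,0]},{"slide":[0,0,-0.35],"turn":[0,0,0]},{"slide":[0,0,-0.35],"turn":[0,0,0]},{"slide":[0,0,-0.35],"turn":[0,0,0]}], "newtons": 60}}

```text
t: 3.92
ee_pos: [0.49, -0.3191, 0.2889]
eef_rot: [1.748, 2.607, -0.0]
force: [-0.8, -0.3, -1.5]
grip_width: 0.0553
grasp_force: 64.8
```

```bash
python3 -c "
from h import *
T=lambda y,z:Lw(PR,PY,[0,y-.05,z])
print(T(-.12,.245)); delta(T(-.12,.245),PY)
cv2.imwrite('pics/e.png',np.vstack([cv2.resize(bot.camera('top')[160:270,330:450,::-1],None,fx=5,fy=5,interpolation=cv2.INTER_CUBIC)]))"
```

```text
[ 0.48734465 -0.09356564  0.305     ]
slide [ 1.398  0.554 -0.11 ] turn [0.0002 0.0003 0.0506]
t 3.9167 pos [ 0.49   -0.3191  0.2889] q [-0.71  0.23  1.58  0.    1.33 -1.1 ] F [-0.8 -0.3 -1.5] w 0.0553 gf 64.81679320335388
```

View pics/e.png

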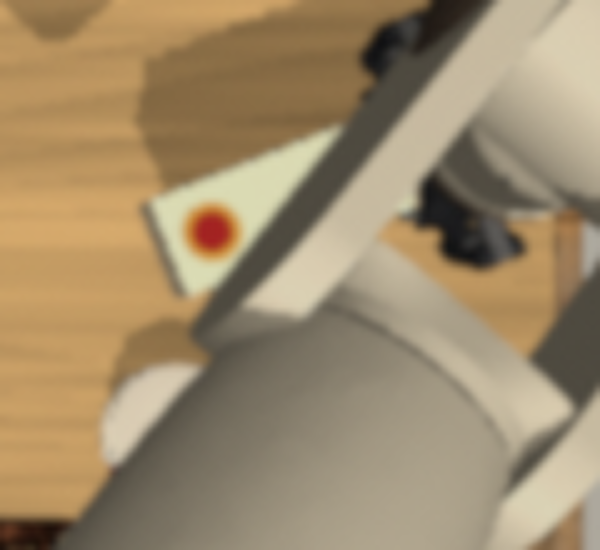

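{"api": "send_rows", "payload": {"series": [{"slide":[0.2,0.07,0],"turn":[0,0,0.015]},{"slide":[0.4,0.15,0],"turn":[0,0,0.03]},{"slide":[0.6,0.22,0],"turn":[0,0,0.045]},{"slide":[0.8,0.28,0],"turn":[0,0,0.05]},{"slide":[0.9,0.3,0],"turn":[0,0,0.05]},{"slide":[0.9,0.3,0],"turn":[0,0,0.05]}]}}

```text
t: 4.47
ee_pos: [0.4797, -0.1744, 0.2871]
eef_rot: [-2.132, -2.305, -0.0]
force: [-0.3, -0.6, -0.7]
grip_width: 0.0548
grasp_force: 64.8
```

```bash
python3 -c "
from h import *
T=lambda y,z:Lw(PR,PY,[0,y-.05,z])
delta(T(-.12,.215),PY)"
```

```text
slide [0.533 0.093 0.081] turn [-0.0001 -0.0002  0.0011]
t 4.4667 pos [ 0.4797 -0.1744  0.2871] q [-0.5   0.09  1.75  0.    1.3  -0.58] F [-0.3 -0.6 -0.7] w 0.0548 gf 64.79851484298706
```

{"api": "send_rows", "payload": {"series": [{"slide":[0.2,0.04,0.03],"turn":[0,0,0.0011]},{"slide":[0.4,0.07,0.06],"turn":[0,0,0.0011]},{"slide":[0.53,0.093,0.08],"turn":[0,0,0.0011]},{"slide":[0.53,0.093,0.08],"turn":[0,0,0.0011]},{"slide":[0.53,0.093,0.08],"turn":[0,0,0.0011]}]}}

```text
t: 4.88
ee_pos: [0.4883, -0.0965, 0.2752]
eef_rot: [-2.141, -2.298, 0.001]
force: [0.4, -0.3, -1.8]
grip_width: 0.0552
grasp_force: 64.8
```

```bash
python3 - <<'E'
from h import *
T=lambda y,z:Lw(PR,PY,[0,y-.05,z])
delta(T(-.12,.191),PY)
t=bot.camera('top')[140:245,165:330,::-1];s=bot.camera('side')[150:270,230:390,::-1]
cv2.imwrite('pics/f.png',np.vstack([cv2.resize(t,(471,300),interpolation=cv2.INTER_CUBIC),cv2.resize(s,(471,300),interpolation=cv2.INTER_CUBIC)]))
E
```

```text
slide [ 0.02  -0.005  0.161] turn [-0.0001 -0.     -0.0001]
t 4.8833 pos [ 0.4883 -0.0965  0.2752] q [-0.35  0.07  1.79 -0.    1.28 -0.42] F [ 0.4 -0.3 -1.8] w 0.0552 gf 64.83067631721497
```

View pics/f.png

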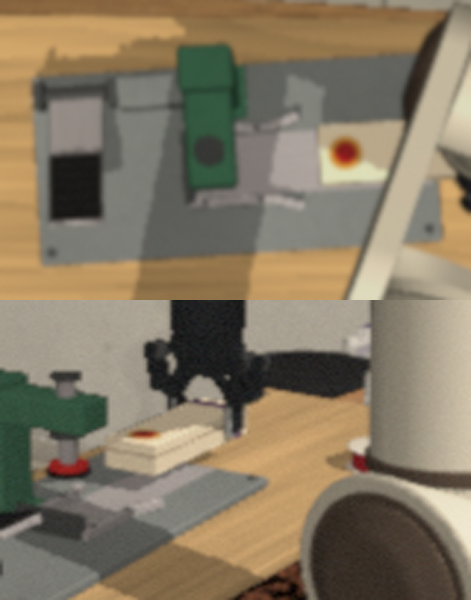

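The box sits in line with the rail mouth, with the seal at about (345,152) in the top crop and the box level in the side view. Next I'll lower it, then check the seal position numerically.

{"api": "send_rows", "payload": {"series": [{"slide":[0.02,-0.005,0.06],"turn":[0,0,0]},{"slide":[0.02,-0.005,0.1],"turn":[0,0,0]},{"slide":[0.02,-0.005,0.14],"turn":[0,0,0]},{"slide":[0.02,-0.005,0.16],"turn":[0,0,0]},{"slide":[0.02,-0.005,0.16],"turn":[0,0,0]}]}}

```text
t: 5.4
ee_pos: [0.4871, -0.094, 0.2507]
eef_rot: [-2.144, -2.295, 0.001]
force: [0.2, 0.6, -1.3]
grip_width: 0.0547
grasp_force: 64.8
```

```bash
cat >> h.py <<'E'
def seal(z=.109,R=None):
    im=bot.camera("top");h=cv2.cvtColor(im,cv2.COLOR_RGB2HSV);m=(((h[:,:,0]<12)|(h[:,:,0]>170))&(h[:,:,1]>130)&(h[:,:,2]>80)).astype(np.uint8)
    m[:140]=0;m[245:]=0;m[:,:165]=0;m[:,345:]=0
    n,l,st,c=cv2.connectedComponentsWithStats(m)
    for i in range(1,n):
        if st[i,4]>15: print("seal?",st[i,4],c[i],"press xy",Lw([0,0,0],-PY,ray("top",c[i],z)[0]-np.array(PR)).round(4))
E
python3 -c "
from h import *
T=lambda y,z:Lw(PR,PY,[0,y-.05,z])
delta(T(-.10,.191),PY);seal()"
```

```text
slide [ 0.136  0.002 -0.002] turn [-0.0002 -0.0001 -0.0006]
t 5.4 pos [ 0.4871 -0.094   0.2507] q [-0.35  0.09  1.82  0.    1.22 -0.41] F [ 0.2  0.6 -1.3] w 0.0547 gf 64.8398208618164
seal? 41 [284.14634146 194.14634146] press xy [-0.0004 -0.0551  0.049 ]
```

{"api": "send_rows", "payload": {"series": [{"slide":[0.07,0,0],"turn":[0,0,0]},{"slide":[0.14,0,0],"turn":[0,0,0]},{"slide":[0.21,0,0],"turn":[0,0,0]},{"slide":[0.28,0,0],"turn":[0,0,0]},{"slide":[0.35,0,0],"turn":[0,0,0]},{"slide":[0.42,0,0],"turn":[0,0,0]},{"slide":[0.49,0,0],"turn":[0,0,0]},{"slide":[0.56,0,0],"turn":[0,0,0]},{"slide":[0.63,0,0],"turn":[0,0,0]},{"slide":[0.7,0,0],"turn":[0,0,0]},{"slide":[0.7,0,0],"turn":[0,0,0]}]}}

```text
t: 6.37
ee_pos: [0.4799, 0.0127, 0.2517]
eef_rot: [-2.143, -2.297, -0.001]
force: [-0.7, -0.1, -1.6]
grip_width: 0.0548
grasp_force: 64.8
```

```bash
python3 -c "
from h import *
T=lambda y,z:Lw(PR,PY,[0,y-.05,z])
delta(T(0,.191),PY);seal()"
```

```text
slide [ 0.09  -0.001  0.005] turn [-0.     -0.0001 -0.0003]
t 6.3667 pos [0.4799 0.0127 0.2517] q [-0.13  0.06  1.86  0.    1.22 -0.2 ] F [-0.7 -0.1 -1.6] w 0.0548 gf 64.8409903049469
```

{"api": "send_rows", "payload": {"series": [{"slide":[0.03,0,0.005],"turn":[0,0,0]},{"slide":[0.05,0,0.01],"turn":[0,0,0]},{"slide":[0.07,0,0.01],"turn":[0,0,0]},{"slide":[0.08,0,0.01],"turn":[0,0,0]},{"slide":[0.09,0,0.01],"turn":[0,0,0]},{"slide":[0.1,0,0.01],"turn":[0,0,0]},{"slide":[0.1,0,0.01],"turn":[0,0,0]}]}}

```text
t: 7.0
ee_pos: [0.4791, 0.026, 0.2503]
eef_rot: [-2.144, -2.296, -0.0]
force: [0.6, 0.2, -1.2]
grip_width: 0.055
grasp_force: 64.8
```

{"api": "send_rows", "payload": {"series": [{"slide":[0.008,0,0.004],"turn":[0,0,0]},{"slide":[0.016,0,0.008],"turn":[0,0,0]},{"slide":[0.024,0,0.008],"turn":[0,0,0]},{"slide":[0.03,0,0.008],"turn":[0,0,0]},{"slide":[0.03,0,0.008],"turn":[0,0,0]}]}}

```text
t: 7.42
ee_pos: [0.4793, 0.0283, 0.2498]
eef_rot: [2.14, 2.292, -0.005]
force: [-0.4, -34.5, 5.2]
grip_width: 0.0552
grasp_force: 65.5
```

{"api": "send_rows", "payload": {"series": [{"slide":[-0.012,0,-0.003],"turn":[0,0,0]},{"slide":[-0.012,0,-0.003],"turn":[0,0,0]}]}}

```text
t: 7.58
ee_pos: [0.4791, 0.0275, 0.2498]
eef_rot: [2.143, 2.294, -0.002]
force: [-0.3, -14.7, 0.6]
grip_width: 0.0553
grasp_force: 65.0
```

{"api": "send_rows", "payload": {"series": [{"slide":[0,0,0],"turn":[0,0,0]},{"slide":[0,0,0],"turn":[0,0,0]},{"slide":[0,0,0],"turn":[0,0,0]},{"slide":[0,0,0],"turn":[0,0,0]},{"slide":[0,0,0],"turn":[0,0,0]},{"slide":[0,0,0],"turn":[0,0,0]},{"slide":[0,0,0],"turn":[0,0,0]},{"slide":[0,0,0],"turn":[0,0,0]}], "gripper": 1}}

```text
t: 8.25
ee_pos: [0.4789, 0.0287, 0.2495]
eef_rot: [-2.144, -2.296, -0.0]
force: [0.4, -0.7, 0.3]
grip_width: 0.0852
grasp_force: 0.0
```

{"api": "send_rows", "payload": {"series": [{"slide":[0,0,-0.2],"turn":[0,0,0]},{"slide":[0,0,-0.45],"turn":[0,0,0]},{"slide":[0,0,-0.7],"turn":[0,0,0]},{"slide":[0,0,-0.95],"turn":[0,0,0]},{"slide":[0,0,-1],"turn":[0,0,0]},{"slide":[0,0,-1],"turn":[0,0,0]}]}}

```text
t: 8.75
ee_pos: [0.4791, 0.0286, 0.4023]
eef_rot: [2.142, 2.293, 0.005]
force: [0.1, -0.9, 0.2]
grip_width: 0.0858
grasp_force: 0.0
```

```bash
python3 - <<'E'
from h import *
delta(Lw(PR,PY,[-.10,.2,.34]),PY)
t=bot.camera('top')[140:245,165:330,::-1];s=bot.camera('side')[165:285,170:330,::-1]
cv2.imwrite('pics/g.png',np.vstack([cv2.resize(t,(471,300),interpolation=cv2.INTER_CUBIC),cv2.resize(s,(400,300),interpolation=cv2.INTER_CUBIC)]) if 0 else np.vstack([cv2.resize(t,(440,280),interpolation=cv2.INTER_CUBIC),cv2.resize(s,(440,320),interpolation=cv2.INTER_CUBIC)]))
E
```

```text
slide [ 1.648 -0.675  0.011] turn [ 0.0008  0.0001 -0.0005]
t 8.75 pos [0.4791 0.0286 0.4023] q [-0.1  -0.05  1.65  0.    1.53 -0.17] F [ 0.1 -0.9  0.2] w 0.0858 gf 0.0
```

View pics/g.png

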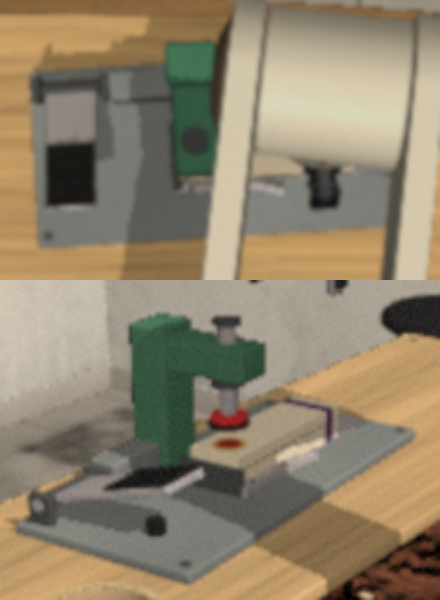

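The side crop shows the box flat between the rails, its end against the back stop, and the seal under the raised foot at about (230,443). I'll check that numerically, then go over the press to the pedal.

```bash
python3 - <<'E'
from h import *
im=bot.camera("side");h=cv2.cvtColor(im,cv2.COLOR_RGB2HSV)
m=(((h[:,:,0]<12)|(h[:,:,0]>170))&(h[:,:,1]>130)).astype(np.uint8);m[:205]=0;m[240:]=0;m[:,:235]=0;m[:,280:]=0
n,l,st,c=cv2.connectedComponentsWithStats(m)
for i in range(1,n):
    if st[i,4]>8: print(st[i],c[i],Lw([0,0,0],-PY,ray("side",c[i],.108)[0]-np.array(PR)).round(4))
print(P("side",Lw(PR,PY,np.array([[0,.065,.048],[0,.065,.068]]))))
E
```

```text
[246 213  14   8  71] [252.98591549 216.77464789] [0.0394 0.0122 0.048 ]
[249 225   8   3  21] [252.66666667 225.95238095] [0.0009 0.0682 0.048 ]
[[253.66007053 225.64312857]
 [253.53237131 218.40876686]]
```

{"api": "send_rows", "payload": {"series": [{"slide":[0,0,-0.25],"turn":[0,0,0]},{"slide":[0.2,0,-0.4],"turn":[0,0,0]},{"slide":[0.4,0,-0.4],"turn":[0,0,0]},{"slide":[0.6,0,-0.4],"turn":[0,0,0]},{"slide":[0.8,0,-0.4],"turn":[0,0,0]},{"slide":[1,0,-0.4],"turn":[0,0,0]},{"slide":[1,0,-0.4],"turn":[0,0,0]}], "gripper": 0}}

```text
t: 9.48
ee_pos: [0.4682, 0.182, 0.4577]
eef_rot: [-2.139, -2.297, 0.002]
force: [0.7, 0.1, -0.5]
grip_width: 0.0007
grasp_force: 0.0
```

```bash
python3 -c "
from h import *
delta(Lw(PR,PY,[-.018,.2,.34]),PY)"
```

```text
slide [ 0.625 -0.123  0.386] turn [-0.0004 -0.0002 -0.    ]
t 9.4833 pos [0.4682 0.182  0.4577] q [ 0.22 -0.01  1.51  0.    1.65  0.15] F [ 0.7  0.1 -0.5] w 0.0007 gf 0.0
```

The seal measures about 1 mm in x and 3 mm in y from the spot, so the box is home. Next, over the pad.

{"api": "send_rows", "payload": {"series": [{"slide":[0.25,-0.05,0],"turn":[0,0,0]},{"slide":[0.5,-0.1,0],"turn":[0,0,0]},{"slide":[0.625,-0.123,0.1],"turn":[0,0,0]},{"slide":[0.625,-0.123,0.3],"turn":[0,0,0]},{"slide":[0.625,-0.123,0.5],"turn":[0,0,0]},{"slide":[0.625,-0.123,0.7],"turn":[0,0,0]},{"slide":[0.625,-0.123,0.8],"turn":[0,0,0]},{"slide":[0.625,-0.123,0.8],"turn":[0,0,0]}]}}

```text
t: 10.15
ee_pos: [0.4431, 0.2701, 0.3346]
eef_rot: [-2.142, -2.294, 0.011]
force: [-0.9, -0.4, -0.2]
grip_width: 0.0005
grasp_force: 0.0
```

```bash
python3 -c "
from h import *
delta(Lw(PR,PY,[-.018,.2,.213]),PY)"
```

```text
slide [0.028 0.004 0.411] turn [-0.0011  0.0004 -0.0005]
t 10.15 pos [0.4431 0.2701 0.3346] q [0.4  0.07 1.67 0.   1.41 0.33] F [-0.9 -0.4 -0.2] w 0.0005 gf 0.0
```

{"api": "send_rows", "payload": {"series": [{"slide":[0.028,0,0.08],"turn":[0,0,0]},{"slide":[0.028,0,0.16],"turn":[0,0,0]},{"slide":[0.028,0,0.22],"turn":[0,0,0]},{"slide":[0.028,0,0.26],"turn":[0,0,0]},{"slide":[0.028,0,0.3],"turn":[0,0,0]},{"slide":[0.028,0,0.33],"turn":[0,0,0]},{"slide":[0.028,0,0.36],"turn":[0,0,0]},{"slide":[0.028,0,0.38],"turn":[0,0,0]},{"slide":[0.028,0,0.4],"turn":[0,0,0]},{"slide":[0.028,0,0.41],"turn":[0,0,0]},{"slide":[0.028,0,0.41],"turn":[0,0,0]}]}}

```text
t: 11.07
ee_pos: [0.4434, 0.2748, 0.2781]
eef_rot: [-2.144, -2.296, -0.0]
force: [-5.6, -1.2, 7.2]
grip_width: 0.0
grasp_force: 3.9
```

{"api": "send_rows", "payload": {"series": [{"slide":[0,0,0.01],"turn":[0,0,0]},{"slide":[0,0,0.02],"turn":[0,0,0]},{"slide":[0,0,0.03],"turn":[0,0,0]},{"slide":[0,0,0.03],"turn":[0,0,0]}]}}

```text
t: 11.4
ee_pos: [0.4434, 0.2748, 0.274]
eef_rot: [-2.144, -2.296, -0.0]
force: [-9.0, -0.1, 12.8]
grip_width: -0.0005
grasp_force: 6.1
```

{"api": "send_rows", "payload": {"series": [{"slide":[0,0,0.01],"turn":[0,0,0]},{"slide":[0,0,0.02],"turn":[0,0,0]},{"slide":[0,0,0.03],"turn":[0,0,0]},{"slide":[0,0,0.03],"turn":[0,0,0]}]}}

```text
t: 11.73
ee_pos: [0.4433, 0.2748, 0.2723]
eef_rot: [2.144, 2.296, 0.003]
force: [-24.1, -8.8, 51.2]
grip_width: -0.0003
grasp_force: 25.4
```

The force jumped to 51 N, so the pedal is on its stop. Hold it there for about two seconds.

{"api": "send_rows", "payload": {"series": [{"slide":[0,0,0],"turn":[0,0,0]},{"slide":[0,0,0],"turn":[0,0,0]},{"slide":[0,0,0],"turn":[0,0,0]},{"slide":[0,0,0],"turn":[0,0,0]},{"slide":[0,0,0],"turn":[0,0,0]},{"slide":[0,0,0],"turn":[0,0,0]},{"slide":[0,0,0],"turn":[0,0,0]},{"slide":[0,0,0],"turn":[0,0,0]},{"slide":[0,0,0],"turn":[0,0,0]},{"slide":[0,0,0],"turn":[0,0,0]},{"slide":[0,0,0],"turn":[0,0,0]},{"slide":[0,0,0],"turn":[0,0,0]}]}}

```text
t: 12.73
ee_pos: [0.4433, 0.2748, 0.2723]
eef_rot: [2.144, 2.296, 0.003]
force: [-22.3, -8.5, 51.3]
grip_width: -0.0003
grasp_force: 25.3
```

{"api": "send_rows", "payload": {"series": [{"slide":[0,0,0],"turn":[0,0,0]},{"slide":[0,0,0],"turn":[0,0,0]},{"slide":[0,0,0],"turn":[0,0,0]},{"slide":[0,0,0],"turn":[0,0,0]},{"slide":[0,0,0],"turn":[0,0,0]},{"slide":[0,0,0],"turn":[0,0,0]},{"slide":[0,0,0],"turn":[0,0,0]},{"slide":[0,0,0],"turn":[0,0,0]},{"slide":[0,0,0],"turn":[0,0,0]},{"slide":[0,0,0],"turn":[0,0,0]},{"slide":[0,0,0],"turn":[0,0,0]},{"slide":[0,0,0],"turn":[0,0,0]}]}}

```text
t: 13.73
ee_pos: [0.4433, 0.2748, 0.2723]
eef_rot: [2.144, 2.296, 0.003]
force: [-21.7, -7.8, 50.0]
grip_width: 0.0001
grasp_force: 25.3
```

```bash
python3 - <<'E'
from h import *
s=bot.camera('side')[165:285,170:330,::-1]
cv2.imwrite('pics/i.png',cv2.resize(s,(800,600),interpolation=cv2.INTER_CUBIC)); delta([.44,.27,.4],PY)
E
```

```text
slide [-0.03  -0.023 -0.851] turn [ 0.0003 -0.0002 -0.0005]
t 13.7833 pos [0.4433 0.2748 0.2723] q [0.41 0.12 1.74 0.   1.27 0.34] F [-22.9  -9.   49.3] w 0.0001 gf 25.315209603868425
```

View pics/i.png

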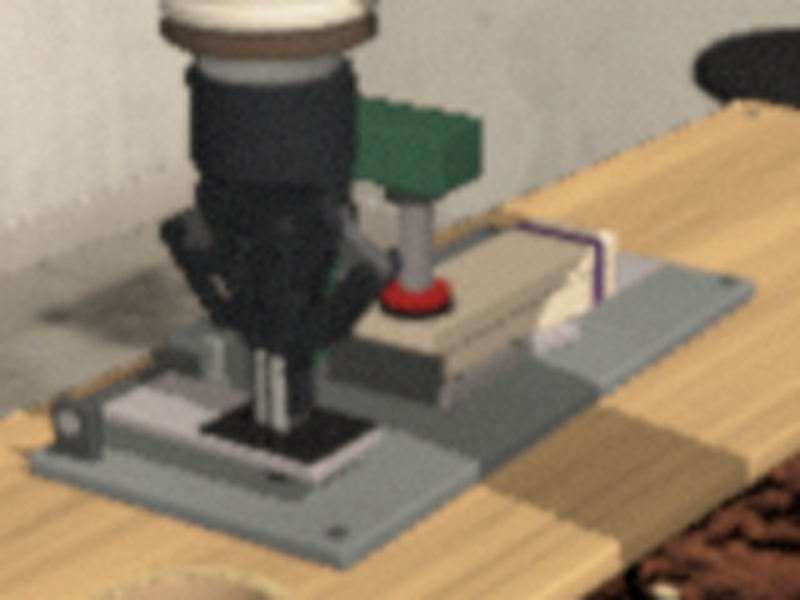

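The fingers hold the pedal level at about (285,430), and the foot is down on the box over the seal at about (417,300). Next I'll lift the pedal slowly, clear it, and hand in.

{"api": "send_rows", "payload": {"series": [{"slide":[0,0,-0.04],"turn":[0,0,0]},{"slide":[0,0,-0.08],"turn":[0,0,0]},{"slide":[0,0,-0.13],"turn":[0,0,0]},{"slide":[0,0,-0.18],"turn":[0,0,0]},{"slide":[0,0,-0.23],"turn":[0,0,0]},{"slide":[0,0,-0.28],"turn":[0,0,0]},{"slide":[0,0,-0.4],"turn":[0,0,0]},{"slide":[0,0,-0.6],"turn":[0,0,0]},{"slide":[0,0,-0.6],"turn":[0,0,0]},{"slide":[0,0,-0.6],"turn":[0,0,0]},{"slide":[0,0,-0.6],"turn":[0,0,0]}]}}

```text
t: 14.7
ee_pos: [0.4434, 0.2747, 0.3586]
eef_rot: [-2.144, -2.296, 0.001]
force: [0.3, 0.4, 0.6]
grip_width: 0.0001
grasp_force: 0.0
```

```bash
python3 - <<'E'
from h import *
im=bot.camera("side");h=cv2.cvtColor(im,cv2.COLOR_RGB2HSV)
m=(((h[:,:,0]<12)|(h[:,:,0]>170))&(h[:,:,1]>130)).astype(np.uint8);m[:205]=0;m[240:]=0;m[:,:235]=0;m[:,280:]=0
n,l,st,c=cv2.connectedComponentsWithStats(m)
for i in range(1,n):
    if st[i,4]>8: print(st[i],c[i])
delta([.44,.27,.4],PY)
E
```

```text
[246 213  14   7  69] [253.08695652 216.69565217]
[249 225   8   3  21] [252.66666667 225.95238095]
slide [-0.029 -0.025 -0.279] turn [-0.0002  0.0001 -0.0005]
t 14.75 pos [0.4434 0.2746 0.3582] q [0.41 0.06 1.63 0.   1.45 0.34] F [-0.8 -0.2 -0.5] w 0.0 gf 0.0
```

The foot is back at its starting pixel and the seal hasn't moved, so I'm handing in.

```bash
python3 -c "
from bench import bot
print(bot.hand_in())"
```

```text
the job is handed in; nothing more can be done
None
```

I handed the job in at about 15 s; no verdict came back. The box is home in the press and released, the pedal was held on its stop for about two seconds and came back up, and I kept clear of the spool and tape rolls.

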